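Slide two cork trivets out over the edge of a serving stand

TASK

Two flat cork trivets, one square and one round, lie on the low wooden stand. Push each of them along the stand's top until a third of it, 3 cm give or take half a centimetre, sticks out over the stand's long front edge (the one nearest the robot), with the square one's side parallel to that edge, so that a hand can later take them from below. Just push them with the fingers: never lift them or let one fall, and do not disturb the tea light between them or the mug, tin and glass round the stand.

Things in the scene. Friction and masses are not known exactly. Their poses are not given: they have to be found in the camera images.
- stand: low dark wooden serving stand, a flat board 240 mm deep (its x) by 340 mm wide (its y), top 60 mm above the worktop, on two side legs. It is fixed and does not move. Origin: centre of its footprint at worktop level; x points away from the robot, y to the left, z up. The long front edge is at x = -120 mm in this frame.
- square_trivet: square cork plate 90 x 90 x 10 mm, about 0.12 kg, loose, lying flat on the stand's left or right half, turned by up to about 20 degrees. Origin: centre of its underside; x and y parallel to its sides, z up. Its pose may not be reported while both fingers press on it. A 3 cm overhang, when parallel, puts its centre 15 mm inside the front edge.
- round_trivet: round cork disc, diameter 90 mm, 10 mm thick, about 0.12 kg, loose, lying flat on the other half of the stand. Origin: centre of its underside; z up. Its pose may not be reported while both fingers press on it. A 3 cm overhang puts its centre 15 mm inside the front edge.
- tea_light: tea light in a metal cup, diameter 38 mm, 16 mm high with its wick, loose, standing on the stand between the trivets; must stay. Origin: centre of its underside.
- mug: cream mug, 78 mm in diameter with a handle (113 mm over it), 100 mm high, loose on the worktop to the right of the stand; must stay. Origin: centre of its underside.
- tomato_tin: food tin, diameter 75 mm, 58 mm high, loose on the worktop to the right of the stand, behind the mug; must stay. Origin: centre of its underside.
- glass: clear drinking glass, diameter 81 mm, 93 mm high, loose on the worktop to the left of the stand; must stay. Origin: centre of its underside.
Not all that is in view belongs to the job. Leave any orange or pink look-alike of the round_trivet alone.

How it is judged:
By the outcome, as a careful person would: the job done as asked, in the order asked, and still so for the second after the job is handed in, with the robot touching nothing.
It also fails if it takes over 58 s, if anything falls off the work surface, if the arm or the gripper's body presses on something with over 40 N, if the wrist force passes 120 N, or if a joint passes its speed limit or range.

ROBOT

A 7-joint arm with a two-finger parallel gripper is mounted at the origin on a cart in front of the work surface, level with it; the furniture and walls round the work are solid. World frame = base frame: x ahead of the robot, y to its left, z up, the work surface at z = 0. Lengths are in m, angles in rad, forces in N, time in s.
With the tool pointing down it reaches from about 0.4 to 0.85 m from the base axis. Payload 10.4 kg.
Tool frame: the origin (TCP) lies between the finger pads; the fingertips stand 14 mm ahead of it and the grasp point (between the pads) lies 5 mm behind it (r.finger_overhang is the z of the fingertips in the tool frame, in m); z points along the fingers, y is the line along which they close (so a half turn about z gives the same grasp; the last joint's range is limited). The gripper opens to 87 mm and grips with 3 to 60 N. Pads are 19 mm wide; open, the fingers measure 117 mm over their backs; the gripper's body (75 mm by 190 mm) begins 51 mm behind the grasp point.
Start: joints at [-1.263, 0.332, -0.065, 1.46, 0.022, 1.35, -0.088], TCP at [0.203, 0.591, 0.237] pointing down, gripper open.
Joint ranges: [-2.6, 2.6], [-0.5, 2.12], [-1.47, 1.34], [0.16, 2.42], [-1.27, 4.41], [0.06, 2.06], [-2.6, 2.6]. Speed limits (rad/s): [2.22, 2.22, 2.79, 2.79, 3.14, 3.14, 3.14].

INTERFACE

Orientations are given as a unit quaternion [x, y, z, w].
In Python, from bench import r, optics gives the robot as it stands.
- The arm moves only by the shell command python3 -m pendant 'ROWS' [FORCE]. ROWS is JSON, a list of rows, each a list of 7 numbers: the closure, from -1 (fully open) to 1 (shut), then the shift along the tool's x, y, z scaled (see below), then the turn, a rotation vector about the tool's x, y, z scaled (see below). In form: [[grip, x, y, z, rx, ry, rz], ...]. A call has 1 to 8 rows; each row is the pose to reach, as a shift and turn from the pose commanded when the call began, along the tool's axes at that moment; what a row does not reach only later rows make up. The controller multiplies each number of a shift by 0.3 m and each number of a turn by 120 degrees. A row lasts 1/8 s, in which the tool goes at most 62.5 mm and 10.7 degrees, less where a joint would pass 70% of its speed; a pose out of reach is approached as far as the arm can. A call with a number of a shift or a turn outside -1 to 1 is refused whole. A call with a gripper value outside its range is refused whole. The fingers move at their own pace and stop on an object; FORCE is the grip in N (left out, the last holds). Time passes only in rows, so rows that repeat a pose let the fingers close. It gives the time, the measured TCP pose, the force, the opening and the grip force at its end, in the units of the state.
- r.read_state(): the state, without advancing time (a new reading comes with each control period).
- optics.camera(name): name is "scene" or "top" or "wrist"; returns a dict with "pixels" (420x560x3 uint8, red, green, blue), "vfov" (degrees; the focal length in pixels is half the picture's height over the tangent of half this angle, whatever the lens; pixels are square), "cx", "cy" (the principal point, pixels), "rvec" (rotation vector, rad) and "tvec" (3), from world to camera coordinates, as OpenCV has them. Camera axes: x right, y down, z forward; pixel columns grow to the right and rows downward; lengths in m; the calibration is good to about 2 mm. A picture is of the moment at which its call begins. There is no depth.
- r.close_job(): hands the job in; it is judged then, once.
The state is a dict: "time": time; "joint_positions": joint angles; "joint_vel": joint speeds; "joint_torque": joint torques, N m; "ee_pos": TCP position; "eef_rot": TCP orientation; "ft_force": force on the tool from outside, world axes, zero at the start; "torque": the same for the moment, N m; "width": finger opening in m; "grip_force": force on a finger pad.
Only numpy, scipy, OpenCV 4.12 (cv2) and the standard library are available. Lean on these libraries where they do the work, as an engineer would, in place of code of your own. Each camera call takes 0.05 s, during which the arm holds its last target. There are 200 camera calls.

## Working session

There is one attempt and no reset: what is moved stays moved. The work goes in short steps, Python scripts to look and compute and a shell command to move; the robot and the scene stay as the last step left them, time stands still between calls to the robot, and variables do not carry over. Pictures are saved under pics/ and viewed, at most 10 in all, crops included, and the job is handed in when it is done.

```bash
ls; mkdir -p pics
python3 - <<'E'
from bench import r, optics
import cv2
s=r.read_state(); print(s, r.finger_overhang)
for n in("scene","top"):
    c=optics.camera(n); cv2.imwrite(f"pics/{n}0.png",c["pixels"][:,:,::-1]); print({k:v for k,v in c.items() if k!="pixels"})
E
```

```text
pics
{'time': 0.0, 'joint_positions': array([-1.2625879 ,  0.33284613, -0.06471753,  1.46094284,  0.02160554,
        1.34989095, -0.08854342]), 'joint_vel': array([-9.57029545e-04,  5.49372693e-04, -8.57213353e-04, -1.39141736e-03,
       -4.36908717e-04, -1.66803174e-03, -9.70328569e-05]), 'joint_torque': array([ 1.28578646e-03, -6.23257899e+01,  2.48849066e-02, -3.89901531e+01,
       -6.15486014e-02,  3.94352584e-02,  1.13953201e-04]), 'ee_pos': array([0.20288248, 0.59076781, 0.23576932]), 'eef_rot': array([ 1.64653275e-01,  9.86351264e-01, -6.90795473e-04, -8.24956275e-05]), 'ft_force': array([ 0.84734841, -0.38419613, -0.39057711]), 'torque': array([-0.01522552,  0.03173712, -0.00743055]), 'grip_force': 0.0, 'width': 0.08695091303009253} 0.014
{'vfov': 55.70553233269329, 'cx': 278.3522430524875, 'cy': 205.98041778123064, 'rvec': array([ 2.37147531, -0.68276605,  0.24986863]), 'tvec': array([-0.36398514,  0.3025867 ,  0.76499121])}
{'vfov': 53.23117467288885, 'cx': 279.0476803931519, 'cy': 204.24656324623186, 'rvec': array([ 2.14164542, -2.20762339,  0.14104322]), 'tvec': array([0.09510319, 0.49092225, 1.24142631])}
```

View pics/top0.png

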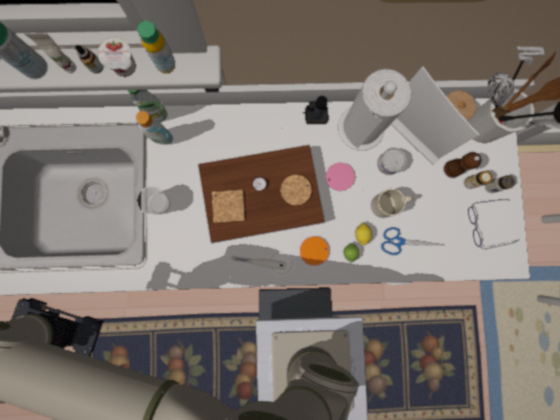

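View pics/scene0.png

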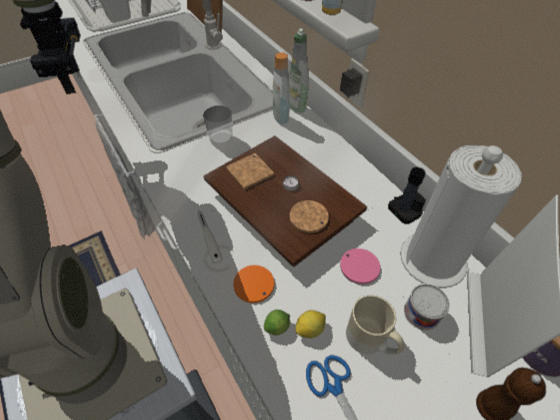

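Top view: the stand's corners are near (199,162), (314,146), (324,226) and (211,242). The square cork is at (228,206), the round cork at (296,190) and the tea light at (260,184). Round look-alikes are the orange disc (315,250), the pink disc (341,177) and a cork-coloured thing far off at (460,104). I choose the cork disc on the stand at (296,190); the scene view agrees, showing it at (309,216) and the square at (250,170).

```bash
cat > h.py <<'E'
import numpy as np, cv2
from bench import r, optics
from scipy.spatial.transform import Rotation as R
def geo(c):
    f=210/np.tan(np.radians(c["vfov"]/2)); M=R.from_rotvec(c["rvec"]).as_matrix()
    return f,M,-M.T@c["tvec"]
def cast(c,uv,z):
    f,M,C=geo(c); uv=np.atleast_2d(uv).astype(float)
    d=np.c_[(uv[:,0]-c["cx"])/f,(uv[:,1]-c["cy"])/f,np.ones(len(uv))]@M
    return (C+d*((z-C[2])/d[:,2])[:,None])[:,:2]
def proj(c,P):
    f,M,C=geo(c); q=(np.atleast_2d(P)-C)@M.T
    return q[:,:2]/q[:,2:]*f+[c["cx"],c["cy"]]
def cork(c):
    h=cv2.cvtColor(c["pixels"],cv2.COLOR_RGB2HSV); H,S,V=cv2.split(h)
    return ((H>8)&(H<25)&(S>90)&(V>120)).astype(np.uint8)
def blob(m,seed,rad=12,k=5):
    m=cv2.morphologyEx(m,cv2.MORPH_CLOSE,np.ones((k,k),np.uint8))
    n,l,st,ce=cv2.connectedComponentsWithStats(m)
    i=max((i for i in range(1,n) if np.hypot(*(ce[i]-seed))<rad),key=lambda i:st[i,4])
    cs,_=cv2.findContours((l==i).astype(np.uint8),cv2.RETR_EXTERNAL,cv2.CHAIN_APPROX_NONE)
    return max(cs,key=cv2.contourArea)[:,0],ce[i],st[i,4]
def rect(p):
    (x,y),(w,h),a=cv2.minAreaRect((p*1e3).astype(np.float32)); return x,y,w,h,a
E
python3 - <<'E'
from h import *
for n,sq,rd,st,tl in (("top",(228,206),(296,190),(262,194),(260,184)),("scene",(250,170),(309,216),(284,196),(290,184))):
    c=optics.camera(n); m=cork(c)
    for nm,s in(("sq",sq),("rd",rd)):
        ct,ce,a=blob(m,s); p=cast(c,ct,.07)
        print(n,nm,np.round(ce,1),a,"rect",np.round(rect(p),1),"cen",np.round(cast(c,ce,.07)*1e3,1))
    h=cv2.cvtColor(c["pixels"],cv2.COLOR_RGB2HSV);H,S,V=cv2.split(h)
    d=(((H<16)|(H>170))&(S>90)&(V<115)&(V>15)).astype(np.uint8)|m
    ct,ce,a=blob(d,st,25,9); p=cast(c,ct,.06); print(n,"stand",a,np.round(rect(p),1))
    print(np.round(cv2.boxPoints(cv2.minAreaRect((p*1e3).astype(np.float32)))).tolist())
    print("tea",np.round(cast(c,tl,.07)*1e3))
    if n=="top":
        v=c["pixels"][130:255,185:345].copy(); k=np.zeros(c["pixels"].shape[:2],np.uint8)
        cv2.polylines(k,[ct],True,1); v[k[130:255,185:345]>0]=[0,255,0]
        cv2.imwrite("pics/crop1.png",cv2.resize(v[:,:,::-1],None,fx=5,fy=4.7))
E
```

```text
top sq [227.4 205.6] 975 rect [489.6 231.4  91.8  90.7   2.8] cen [[489.2 231.5]]
top rd [295.4 189.4] 746 rect [532.5  32.9  88.1  88.9  88.2] cen [[531.2  31.9]]
top stand 8709 [525.8 133.7 232.7 333.5   8.6]
[[386.0, 281.0], [436.0, -49.0], [666.0, -14.0], [616.0, 316.0]]
tea [[550. 135.]]
scene sq [249.3 169.5] 884 rect [488.7 230.4  89.7  89.3   2.6] cen [[488.1 229.8]]
scene rd [308.6 215.2] 928 rect [531.8  32.   87.7  85.1  56.7] cen [[530.7  30.6]]
scene stand 10136 [523.  129.1 240.  342.    8.7]
[[379.0, 280.0], [430.0, -58.0], [668.0, -22.0], [616.0, 316.0]]
tea [[548. 134.]]
```

View pics/crop1.png

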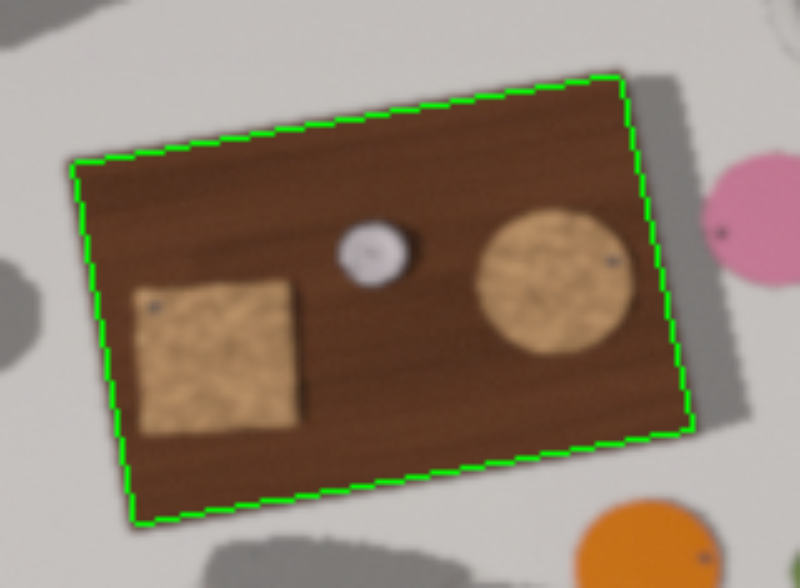

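The crop shows two cork pieces on the board: the square at crop (217,358) and the disc at (555,282), with the tea light between them at (373,253). The pink disc is off the board, so the choice stands. I'll work out the first move, to behind the square with the tool's y along the front edge.

```bash
cat >> h.py <<'E'
YAW=np.radians(8.6); XA=np.array([np.cos(YAW),np.sin(YAW)]); YA=np.array([-XA[1],XA[0]])
O=np.array([.5258,.1337])   # stand centre
def S(p): return (np.asarray(p)[...,:2]-O)@np.c_[XA,YA]*1e3   # stand frame, mm
def to(xs,ys,z,dyaw=0):
    s=r.read_state(); R0=R.from_quat(s["eef_rot"]); p=np.r_[O+(xs*XA+ys*YA)/1e3,z/1e3]
    a=YAW+np.radians(dyaw); R1=R.from_matrix(np.c_[[-np.cos(a),-np.sin(a),0],[-np.sin(a),np.cos(a),0],[0,0,-1]])
    print("shift",np.round(R0.inv().apply(p-s["ee_pos"])/.3,3),"turn",np.round((R0.inv()*R1).as_rotvec(True)/120,3))
def rep():
    s=r.read_state(); print("t",round(s["time"],2),"S",S(s["ee_pos"]).round(1),"z",round(s["ee_pos"][2]*1e3,1),"F",s["ft_force"].round(1),"w",round(s["width"]*1e3,1),"j",s["joint_positions"].round(2))
E
python3 -c "
from h import *
rep(); print(geo(optics.camera('top'))[2])
to(-40,250,200); to(45,102,150)"
```

```text
t 0.2 S [-250.9  500.3] z 236.1 F [0.2 1.3 0.3] w 87.0 j [-1.26  0.33 -0.06  1.46  0.02  1.35 -0.09]
[0.35603666 0.10818315 1.28558269]
shift [-1.009 -0.415  0.121] turn [-0.   -0.   -0.23]
shift [-1.489 -0.721  0.288] turn [-0.   -0.   -0.23]
```

```bash
python3 -m pendant '[[0.08,-0.12,-0.05,0.0,0,0,-0.03],[0.08,-0.25,-0.1,0.0,0,0,-0.06],[0.08,-0.37,-0.17,0.02,0,0,-0.09],[0.08,-0.5,-0.24,0.04,0,0,-0.12],[0.08,-0.62,-0.3,0.06,0,0,-0.15],[0.08,-0.75,-0.36,0.08,0,0,-0.19],[0.08,-0.85,-0.42,0.1,0,0,-0.23],[0.08,-0.85,-0.42,0.1,0,0,-0.23]]' 10; python3 -c "
from h import *
rep(); to(55,102,130);to(55,102,80)"
```

```text
time: 1.25
ee_pos: [0.4054, 0.3863, 0.2061]
eef_rot: [-0.073, 0.997, -0.001, 0.0]
ft_force: [0.0, 0.8, 0.2]
width: 0.0403
grip_force: 0.0
t 1.25 S [-81.3 267.7] z 206.1 F [0.  0.8 0.2] w 40.3 j [-0.88  0.21  0.04  1.68 -0.01  1.25  0.88]
shift [-0.456 -0.55   0.254] turn [-0.001 -0.    -0.002]
shift [-0.456 -0.55   0.421] turn [-0.001 -0.    -0.002]
```

```bash
python3 -m pendant '[[0.08,-0.08,-0.1,0.03,0,0,0],[0.08,-0.18,-0.22,0.07,0,0,0],[0.08,-0.28,-0.34,0.12,0,0,0],[0.08,-0.38,-0.46,0.18,0,0,0],[0.08,-0.456,-0.55,0.25,0,0,0],[0.08,-0.456,-0.55,0.25,0,0,0]]'
python3 - <<'E'
from h import *
rep(); to(52,102,79)
c=optics.camera("top"); cv2.imwrite("pics/t2.png",cv2.resize(c["pixels"][120:260,170:350,::-1],None,fx=4,fy=4))
c=optics.camera("wrist"); cv2.imwrite("pics/w2.png",c["pixels"][:,:,::-1])
E
```

```text
time: 2.0
ee_pos: [0.5639, 0.2441, 0.1296]
eef_rot: [-0.073, 0.997, -0.001, -0.001]
ft_force: [-0.0, 0.3, -0.8]
width: 0.04
grip_force: 0.0
t 2.0 S [ 54.2 103.5] z 129.6 F [-0.   0.3 -0.8] w 40.0 j [-0.61  0.39  0.16  1.63 -0.07  1.14  1.28]
shift [ 0.007 -0.005  0.169] turn [-0.001 -0.001 -0.002]
```

View pics/w2.png

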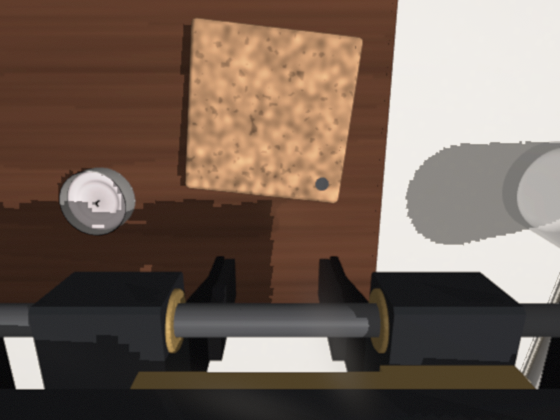

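Wrist view (up is towards the robot): the fingertips at (225,262) and (332,262) lie behind the square (lower edge about row 195) and within its width. The tea light at (97,200) is well clear.

```bash
python3 -m pendant '[[0.08,0,-0.005,0.06,0,0,0],[0.08,0,-0.005,0.12,0,0,0],[0.08,0,-0.005,0.155,0,0,0],[0.08,0,-0.005,0.172,0,0,0],[0.08,0,-0.005,0.172,0,0,0]]'; python3 -c "
from h import *
rep(); to(-15,102,78);to(-45,102,78)"
```

```text
time: 2.72
ee_pos: [0.5634, 0.2451, 0.0797]
eef_rot: [-0.075, 0.997, -0.0, -0.0]
ft_force: [0.1, 0.3, -0.8]
width: 0.0404
grip_force: 0.0
t 2.73 S [ 53.9 104.6] z 79.7 F [ 0.1  0.3 -0.8] w 40.4 j [-0.61  0.44  0.15  1.67 -0.08  1.04  1.29]
shift [ 0.23  -0.008  0.006] turn [-0. -0.  0.]
shift [ 0.33  -0.008  0.006] turn [-0. -0.  0.]
```

```bash
python3 -m pendant '[[0.08,0.03,-0.005,0.006,0,0,0],[0.08,0.06,-0.005,0.006,0,0,0],[0.08,0.09,-0.005,0.006,0,0,0],[0.08,0.12,-0.005,0.006,0,0,0],[0.08,0.145,-0.005,0.006,0,0,0],[0.08,0.17,-0.005,0.006,0,0,0],[0.08,0.195,-0.005,0.006,0,0,0],[0.08,0.22,-0.005,0.006,0,0,0]]'; python3 -m pendant '[[0.08,0.015,0,0,0,0,0],[0.08,0.03,0,0,0,0,0],[0.08,0.045,0,0,0,0,0],[0.08,0.055,0,0,0,0,0],[0.08,0.065,0,0,0,0,0],[0.08,0.065,0,0,0,0,0]]'
python3 - <<'E'
from h import *
rep()
for n,g in(("top",(-65,102)),("scene",(-65,102))):
    c=optics.camera(n); m=cork(c)
    P=np.r_[O+(g[0]*XA+g[1]*YA)/1e3,.07]; s=proj(c,P)[0]
    try:
        ct,ce,a=blob(m,s,20); p=cast(c,ct,.07); q=rect(p); print(n,s.round(),a,np.round(q,1),"S",S(np.array(q[:2])/1e3).round(1))
    except Exception as e: print(n,e)
    if n=="top": cv2.imwrite("pics/t3.png",cv2.resize(c["pixels"][120:260,170:350,::-1],None,fx=4,fy=4))
c=optics.camera("wrist"); cv2.imwrite("pics/w3.png",c["pixels"][:,:,::-1])
E
```

```text
time: 3.72
ee_pos: [0.4982, 0.2337, 0.0783]
eef_rot: [-0.075, 0.997, 0.0, 0.0]
ft_force: [0.8, 0.6, 0.6]
width: 0.0399
grip_force: 0.7
time: 4.47
ee_pos: [0.4788, 0.2307, 0.078]
eef_rot: [-0.075, 0.997, -0.0, -0.0]
ft_force: [1.1, -0.1, 1.1]
width: 0.0402
grip_force: 0.0
t 4.47 S [-32.  102.9] z 78.0 F [ 1.1 -0.1  1.1] w 40.2 j [-0.66  0.28  0.14  1.89 -0.05  0.98  1.22]
top max() iterable argument is empty
scene [236. 177.] 809 [421.2 215.7  86.   88.8   8.7] S [-91.2  96.7]
```

View pics/w3.png

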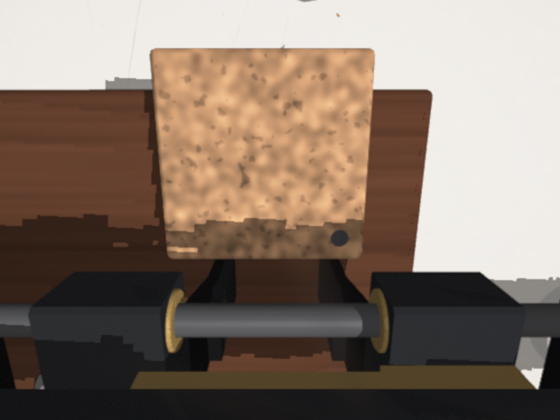

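The square is now parallel to the front edge: its front edge is at row 49 and the stand's edge at row 91. I'll measure the overhang from this view by casting rays.

```bash
cat >> h.py <<'E'
def wedge(c,cols,z,lo,hi,lum):
    """first row in lo..hi where grey drops (white->cork/wood) per column -> stand x, mm"""
    g=cv2.GaussianBlur(cv2.cvtColor(c["pixels"],cv2.COLOR_RGB2LAB),(3,3),0)[:,:,lum].astype(float)
    uv=[(u,lo+np.argmax(np.abs(np.diff(g[lo:hi,u])))+.5) for u in cols]
    return np.array(uv),S(cast(c,np.array(uv),z))
E
python3 - <<'E'
from h import *
c=optics.camera("wrist")
for nm,cols,z,lo,hi in(("trivet",range(170,360,15),.07,35,65),("standL",range(10,100,12),.06,75,105),("standR",range(382,425,6),.06,75,105)):
    uv,p=wedge(c,cols,z,lo,hi,2); k=np.polyfit(p[:,1],p[:,0],1)
    print(nm,np.median(uv[:,1]),np.median(p[:,0]).round(1),"std",p[:,0].std().round(2),"slope deg",np.degrees(np.arctan(k[0])).round(2), "ys",p[[0,-1],1].round(1))
print(geo(c)[2])
E
```

```text
trivet 47.5 -133.1 std 0.18 slope deg 0.05 ys [ 61.9 132. ]
standL 89.5 -118.0 std 0.2 slope deg -0.19 ys [-10.6  25.3]
standR 89.5 -118.1 std 0.0 slope deg -0.03 ys [148.5 166.4]
[0.40117224 0.21947833 0.22599026]
```

Overhang is now about 15 mm, so push 15 mm more.

```bash
python3 -m pendant '[[0.08,0.01,0,0,0,0,0],[0.08,0.02,0,0,0,0,0],[0.08,0.03,0,0,0,0,0],[0.08,0.04,0,0,0,0,0],[0.08,0.048,0,0,0,0,0],[0.08,0.048,0,0,0,0,0],[0.08,0.048,0,0,0,0,0]]'
python3 - <<'E'
from h import *
rep(); c=optics.camera("wrist"); f=lambda xs,ys,z:proj(c,np.r_[O+(xs*XA+ys*YA)/1e3,z])[0].round()
print(f(-150,100,.07),f(-120,0,.06))
a,b=int(f(-150,100,.07)[1]),int(f(-119,0,.06)[1])
for nm,cols,z,lo,hi in(("trivet",range(170,360,15),.07,a-16,a+16),("standL",range(10,100,12),.06,b-14,b+14),("standR",range(385,425,6),.06,b-14,b+14)):
    uv,p=wedge(c,cols,z,max(lo,0),hi,2); k=np.polyfit(p[:,1],p[:,0],1)
    print(nm,np.median(uv[:,1]),np.median(p[:,0]).round(1),"std",p[:,0].std().round(2),"slope deg",np.degrees(np.arctan(k[0])).round(2))
E
```

```text
time: 5.55
ee_pos: [0.465, 0.2286, 0.0782]
eef_rot: [-0.075, 0.997, 0.0, -0.0]
ft_force: [-0.8, -0.5, -0.7]
width: 0.0402
grip_force: 0.0
t 5.55 S [-46. 103.] z 78.2 F [-0.8 -0.5 -0.7] w 40.2 j [-0.67  0.25  0.14  1.93 -0.04  0.97  1.21]
[268.  40.] [ 40. 119.]
trivet 47.5 -147.2 std 0.1 slope deg -0.09
standL 122.5 -118.5 std 0.18 slope deg 0.63
standR 122.5 -118.5 std 0.15 slope deg 0.97
```

```bash
python3 -m pendant '[[0.08,0.003,0,0,0,0,0],[0.08,0.006,0,0,0,0,0],[0.08,0.006,0,0,0,0,0],[0.08,-0.03,0,0,0,0,0],[0.08,-0.07,0,0,0,0,0],[0.08,-0.1,0,0,0,0,0],[0.08,-0.1,0,-0.1,0,0,0],[0.08,-0.1,0,-0.2,0,0,0]]'
python3 - <<'E'
from h import *
rep(); c=optics.camera("wrist"); f=lambda xs,ys,z:proj(c,np.r_[O+(xs*XA+ys*YA)/1e3,z])[0].round()
cv2.imwrite("pics/w4.png",c["pixels"][:,:,::-1])
print(f(-150,100,.07),f(-120,0,.06),f(-120,160,.06),f(-58,58,.07),f(-58,148,.07))
for n in("top","scene"):
    c=optics.camera(n); s=proj(c,np.r_[O+(-105*XA+100*YA)/1e3,.07])[0]
    try:
        ct,ce,a=blob(cork(c),s,20); q=rect(cast(c,ct,.07)); print(n,a,np.round(q,1),"S",S(np.array(q[:2])/1e3).round(1))
    except Exception as e: print(n,e)
to(70,-101,130); to(65,-101,79)
E
```

```text
time: 6.6
ee_pos: [0.495, 0.2329, 0.1385]
eef_rot: [-0.075, 0.997, -0.0, -0.0]
ft_force: [-0.6, 0.4, 1.1]
width: 0.0399
grip_force: 0.0
t 6.6 S [-15.6 102.7] z 138.5 F [-0.6  0.4  1.1] w 39.9 j [-0.66  0.24  0.15  1.8  -0.04  1.11  1.23]
[270.  -3.] [96. 61.] [376.  61.] [200. 172.] [352. 172.]
top max() iterable argument is empty
scene 992 [406.9 214.   89.5  89.5   8.7] S [-105.5   97.2]
shift [-0.282 -0.681  0.032] turn [0.001 0.001 0.   ]
shift [-0.264 -0.681  0.202] turn [0.001 0.001 0.   ]
```

View pics/w4.png

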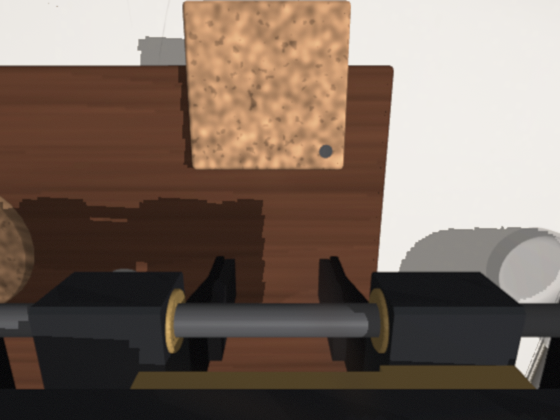

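The square sits parallel, with its front edge at row 2 against the stand's edge at row 67. The scene view puts its centre 14.5 mm inside the edge. On to the disc, staying high over the tea light.

```bash
python3 -m pendant '[[0.08,-0.05,-0.08,-0.02,0,0,0],[0.08,-0.1,-0.2,-0.04,0,0,0],[0.08,-0.15,-0.32,-0.04,0,0,0],[0.08,-0.2,-0.44,-0.04,0,0,0],[0.08,-0.24,-0.56,-0.02,0,0,0],[0.08,-0.27,-0.64,0.0,0,0,0],[0.08,-0.27,-0.681,0.03,0,0,0],[0.08,-0.27,-0.681,0.03,0,0,0]]'
python3 - <<'E'
from h import *
rep(); c=optics.camera("wrist"); cv2.imwrite("pics/w5.png",c["pixels"][:,:,::-1])
ct,ce,a=blob(cork(c),proj(c,np.r_[O+(-10*XA-101*YA)/1e3,.07])[0],40); print(a,S(cast(c,ce,.07)).round(1))
to(62,-101,79)
E
```

```text
time: 7.75
ee_pos: [0.6045, 0.0428, 0.1276]
eef_rot: [-0.075, 0.997, -0.0, -0.001]
ft_force: [-0.3, 0.1, -0.1]
width: 0.0402
grip_force: 0.0
t 7.75 S [  64.2 -101.7] z 127.6 F [-0.3  0.1 -0.1] w 40.2 j [-0.36  0.38  0.27  1.66 -0.11  1.13  1.66]
21867 [[ -11.4 -100.9]]
shift [ 0.008 -0.002  0.164] turn [ 0.    -0.001  0.001]
```

View pics/w5.png

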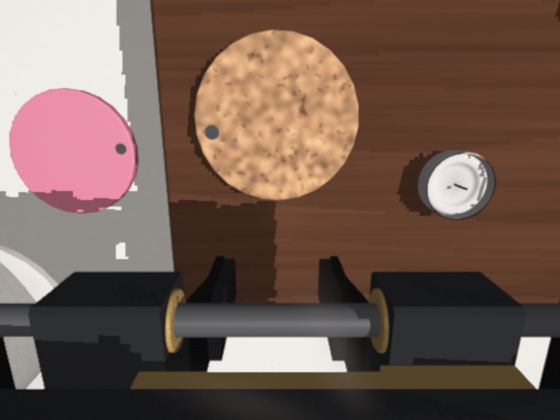

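The disc is at (277,115), centred ahead of the fingers at (225,262) and (332,262). The tea light (456,185) and the pink disc (73,150) are clear. Descend, then push most of the way.

```bash
python3 -m pendant '[[0.08,0,0,0.06,0,0,0],[0.08,0,0,0.12,0,0,0],[0.08,0,0,0.15,0,0,0],[0.08,0,0,0.165,0,0,0],[0.08,0,0,0.165,0,0,0]]' && python3 -m pendant '[[0.08,0.03,0,0.002,0,0,0],[0.08,0.06,0,0.002,0,0,0],[0.08,0.085,0,0.002,0,0,0],[0.08,0.11,0,0.002,0,0,0],[0.08,0.135,0,0.002,0,0,0],[0.08,0.16,0,0.002,0,0,0],[0.08,0.185,0,0.002,0,0,0],[0.08,0.21,0,0.002,0,0,0]]'; python3 -m pendant '[[0.08,0.025,0,0,0,0,0],[0.08,0.05,0,0,0,0,0],[0.08,0.075,0,0,0,0,0],[0.08,0.095,0,0,0,0,0],[0.08,0.11,0,0,0,0,0],[0.08,0.12,0,0,0,0,0],[0.08,0.12,0,0,0,0,0]]';  cat > m.py <<'E'
from h import *
rep(); c=optics.camera("wrist"); cv2.imwrite("pics/w6.png",c["pixels"][:,:,::-1])
b=int(proj(c,np.r_[O-119*XA/1e3,.06])[0][1])
m=cork(c); print(m.sum())
ct,ce,a=blob(m,proj(c,np.r_[O+(-90*XA-101*YA)/1e3,.07])[0],60)
p=S(cast(c,ct,.07)); u=p[p[:,0]<p[:,0].min()+30]   # front arc
A=np.c_[2*u,np.ones(len(u))]; s=np.linalg.lstsq(A,(u**2).sum(1),rcond=None)[0]
print("front",p[:,0].min().round(1),"fit c",s[:2].round(1),"r",np.sqrt(s[2]+s[0]**2+s[1]**2).round(1),"y",p[:,1].min().round(1),p[:,1].max().round(1))
cols=range(430,540,10); uv,q=wedge(c,cols,.06,b-14,b+14,2); print("stand",np.median(uv[:,1]),np.median(q[:,0]).round(1),q[:,0].std().round(2))
E
python3 m.py
```

```text
time: 8.43
ee_pos: [0.6054, 0.0433, 0.0795]
eef_rot: [-0.075, 0.997, -0.0, -0.0]
ft_force: [0.6, -0.8, 0.6]
width: 0.0397
grip_force: 0.0
time: 9.43
ee_pos: [0.5429, 0.0338, 0.0792]
eef_rot: [-0.075, 0.997, 0.0, 0.0]
ft_force: [1.5, 0.1, 1.2]
width: 0.04
grip_force: 0.8
time: 10.3
ee_pos: [0.5072, 0.0284, 0.079]
eef_rot: [-0.075, 0.997, 0.0, -0.0]
ft_force: [0.3, -0.1, 0.4]
width: 0.0404
grip_force: 0.3
t 10.3 S [ -34.1 -101.4] z 79.0 F [ 0.3 -0.1  0.4] w 40.4 j [-0.39  0.23  0.27  1.96 -0.07  0.96  1.64]
33378
front -128.4 fit c [ -83.6 -100.6] r 44.5 y -144.9 -56.2
stand 95.5 -118.0 0.12
```

```bash
python3 -m pendant '[[0.08,0.012,0,0,0,0,0],[0.08,0.024,0,0,0,0,0],[0.08,0.036,0,0,0,0,0],[0.08,0.048,0,0,0,0,0],[0.08,0.057,0,0,0,0,0],[0.08,0.064,0,0,0,0,0],[0.08,0.064,0,0,0,0,0],[0.08,0.064,0,0,0,0,0]]'; python3 m.py
```

```text
time: 11.35
ee_pos: [0.4884, 0.0256, 0.0789]
eef_rot: [-0.075, 0.997, 0.0, -0.0]
ft_force: [-0.0, -0.1, 0.5]
width: 0.0403
grip_force: 0.0
t 11.35 S [ -53.1 -101.3] z 78.9 F [-0.  -0.1  0.5] w 40.3 j [-0.39  0.19  0.27  2.   -0.06  0.96  1.63]
39113
front -74.7 fit c [ -74.3 -117.7] r 0.4 y -117.9 -117.4
stand 138.5 -118.8 0.22
```

The blob pick failed in that view. The TCP moved 19 mm, so the overhang is about 29 mm. Nudge 1 mm, back off, lift and check all.

```bash
python3 -m pendant '[[0.08,0.002,0,0,0,0,0],[0.08,0.004,0,0,0,0,0],[0.08,0.004,0,0,0,0,0],[0.08,-0.03,0,0,0,0,0],[0.08,-0.07,0,0,0,0,0],[0.08,-0.12,0,0,0,0,0],[0.08,-0.12,0,-0.15,0,0,0],[0.08,-0.12,0,-0.3,0,0,0]]'; python3 -m pendant '[[0.08,-0.1,0,-0.1,0,0,0],[0.08,-0.2,0,-0.2,0,0,0],[0.08,-0.3,0,-0.3,0,0,0],[0.08,-0.3,0,-0.3,0,0,0]]';  python3 - <<'E'
from h import *
rep()
for n in("wrist","top","scene"):
    c=optics.camera(n); m=cork(c)
    cv2.imwrite(f"pics/{n}7.png",c["pixels"][:,:,::-1])
    for nm,g in(("sq",(-105,98)),("rd",(-105,-101))):
        s=proj(c,np.r_[O+(g[0]*XA+g[1]*YA)/1e3,.07])[0]
        try:
            ct,ce,a=blob(m,s,20); q=rect(cast(c,ct,.07)); print(n,nm,a,np.round(q[2:],1),"S rect",S(np.array(q[:2])/1e3).round(1),"S cen",S(cast(c,ce,.07)).round(1))
        except Exception as e: print(n,nm,s.round(),e)
E
```

```text
time: 12.4
ee_pos: [0.5247, 0.031, 0.1698]
eef_rot: [-0.075, 0.997, -0.0, -0.001]
ft_force: [0.2, -0.1, -0.2]
width: 0.0401
grip_force: 0.0
time: 12.9
ee_pos: [0.6159, 0.0451, 0.2606]
eef_rot: [-0.076, 0.997, -0.0, 0.002]
ft_force: [-0.3, 0.0, -0.3]
width: 0.0402
grip_force: 0.0
t 12.9 S [  75.8 -101.1] z 260.6 F [-0.3  0.  -0.3] w 40.2 j [-0.38  0.3   0.3   1.47 -0.09  1.38  1.64]
wrist sq [524. -25.] max() iterable argument is empty
wrist rd [276. -26.] max() iterable argument is empty
top sq 944 [88.2 91.2  8.5] S rect [-103.2   97.6] S cen [[-103.   97.]]
top rd 93 [58.8 17.   5.1] S rect [-101.1  -64.6] S cen [[-100.6  -65.9]]
scene sq 988 [89.9 89.4  8.8] S rect [-105.3   97.2] S cen [[-106.6   95.5]]
scene rd 1068 [87.6 87.7  5.9] S rect [-105.6 -101. ] S cen [[-105.9 -102.4]]
```

View pics/wrist7.png

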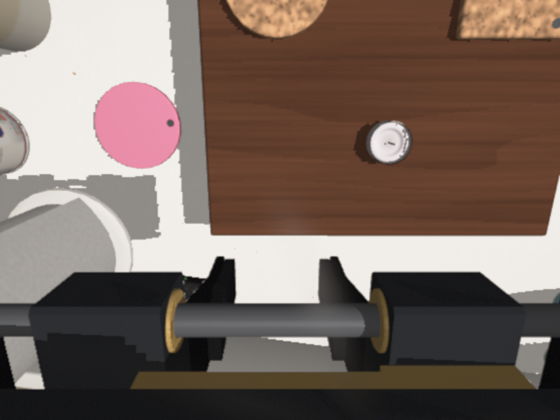

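View pics/scene7.png

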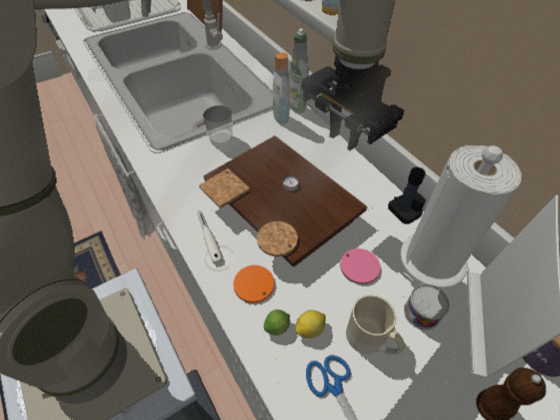

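Both trivets hang over the front edge, square centre (224,188) and disc (278,238) in the scene view. The tea light (290,184), glass, mug and tin are where they were, and the gripper is clear of everything. Handing in.

```bash
python3 -c "
from bench import r
print(r.close_job())"
```

```text
the job is handed in; nothing more can be done
None
```

Both trivets were pushed to about a 3 cm overhang (measured 30 mm, give or take 2 mm) with the square one parallel to the front edge, nothing else looked disturbed in the final pictures, and the job was handed in at about 13 s on the robot's clock.

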